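# Index the imaging turntable one hole

## Robot

A 6-joint arm with a two-finger parallel gripper is mounted at the origin on a cart in front of the work surface, level with it; the furniture and walls round the work are solid. World frame = base frame: x ahead of the robot, y to its left, z up, the work surface at z = 0. Lengths are in mm, angles in rad, forces in N, time in s.
With the tool pointing down it reaches from about 300 to 825 mm from the base axis. Payload 5.4 kg.
Tool frame: the origin (TCP) lies at the very end of the fingers, on their centre line; the grasp point (between the pads) lies arm.grip_depth behind it (arm.grip_depth is the distance from the TCP to the grasp point, in mm); z points along the fingers, y is the line along which they close (so a half turn about z gives the same grasp; the last joint's range is limited). The gripper opens to 92 mm and grips with 3 to 60 N. Pads are 20 mm wide; open, the fingers measure 128 mm over their backs; the gripper's body (75 mm by 189 mm) begins 69 mm behind the grasp point.
Start: joints at [-1.393, 0.158, 1.597, -0, 1.386, -0.21], TCP at [217.413, -532.295, 214.601] pointing down, gripper open.
Joint ranges: [-2.91, 2.91], [-0.94, 2.29], [0.18, 2.7], [-1.29, 4.43], [0.17, 2.64], [-3, 3]. Speed limits (rad/s): [2.57, 2.57, 3.14, 3.14, 3.14, 3.14].

## Interface

Orientations are given as a 3x3 rotation matrix whose columns are the frame's x, y, z axes.
In Python, from bench import arm gives the robot as it stands.
- The arm moves only by the tool step_arm, never from a script. Its argument "plan" is a list of rows, each a list of 5 numbers: the finger opening in mm, from 0 to 91.9, then the shift along the tool's x, y, z in mm, then the turn about the tool's z in degrees. A call has 1 to 10 rows; each row is the pose to reach, as a shift and turn from the pose commanded when the call began, along the tool's axes at that moment; what a row does not reach only later rows make up. A row lasts 1/12 s, in which the tool goes at most 41.7 mm and 7.16 degrees, less where a joint would pass 70% of its speed; a pose out of reach is approached as far as the arm can. A call with a gripper value outside its range is refused whole. The fingers move at their own pace and stop on an object; "force" is the grip in N (left out, the last holds). Time passes only in rows, so rows that repeat a pose let the fingers close. It gives the time, the measured TCP pose, the force, the opening and the grip force at its end, in the units of the state.
- arm.observe(): the state, without advancing time (a new reading comes with each control period).
- arm.capture(name): name is "side" or "top"; returns a dict with "color" (420x560x3 uint8, blue, green, red), "fx", "fy", "cx", "cy" (pixels), "R" (3x3) and "t" (3): a world point X has camera coordinates R X + t. Camera axes: x right, y down, z forward; pixel columns grow to the right and rows downward; lengths in mm; the calibration is good to about 2 mm. A picture is of the moment at which its call begins. There is no depth.
- arm.sign_off(): hands the job in; it is judged then, once.
Trained networks look in the newest picture that a camera, given by its name, has taken for a name from the list of things; names that differ only in an ending like _2 or _b are one class to them, and where a whole thing is asked for, a point or a joint stands for the part that bears it (a point fixed in the world has none). Each returns a list of dicts, best first, with "conf" (0 to 1); they miss things now and then, are a little off and sometimes report something else, mostly with a low value. They report only what shows in the picture. A call takes as long as a camera call.
- arm.find_in(camera, thing): "at" ([x, y, z] in mm, in the coordinates of the camera as it stood for that picture, good to about 4 mm: the middle of the surface that is visible of it).
- arm.silhouettes(camera, thing): "mask" (420x560 bool, what is visible of it).
- arm.tip_of(camera, thing): "at" ([x, y, z] in mm, in the coordinates of the camera as it stood for that picture, good to about 4 mm: a listed point, or the origin of a listed thing).
The state is a dict: "t": time; "joints": joint angles; "joint_velocities": joint speeds; "joint_efforts": joint torques, N m; "eef_pos": TCP position; "ee_rot": TCP orientation; "wrist_force": force on the tool from outside, world axes, zero at the start; "moment": the same for the moment, N m; "width": finger opening in mm; "grasp_force": force on a finger pad.
Only numpy, scipy, OpenCV 4.12 (cv2) and the standard library are available. Lean on these libraries where they do the work, as an engineer would, in place of code of your own. Each camera call takes 0.05 s, during which the arm holds its last target. There are 200 camera calls.

## Task

The screw-lid jar on the imaging turntable is next for its picture. Press the indexing plunger right in with the fingertips to free the platter and swing the platter round to the next hole, whichever way brings the jar under the camera; then let the plunger spring up fully into that hole and take the hand away. Do not go past that hole, do not touch the jar or the dishes (they ride round with the platter), and leave the other things on the bench where they are.

Things in the scene. Friction and masses are not known exactly. Their poses are not given: they have to be found in the camera images.
- turntable: Fixed base of a bench turntable: white round casting 296 mm across, steel index plate on top (34 mm above the bench) with five holes 72 degrees apart on a circle of 125 mm radius, joined by a slot. Origin: on the axis of rotation at bench height, z up. +x points to the camera column; -x, where the plunger is at the start, points to world -x within 20 degrees.
- platter (a joint): Angle of the aluminium platter (200 mm across, top 46 mm above the bench) about turntable's z, rad, counter-clockwise from above positive. 0 at the start; the next holes are at +1.2566 and -1.2566. Locked (0.01 rad play) while the plunger is up in a hole, light to turn (under 1 N at the plunger) while it is in. Five stations 72 degrees apart, each with three low pins.
- plunger (a joint): How far the indexing plunger is pressed down, m: 0 = up, seated in a hole; 0.014 = bottomed. Spring 5 N at the start of travel, 8.5 N at the bottom. Its coned pin is clear of the hole beyond 0.010, and between holes it cannot rise above that. Let go within about 5 mm of a hole's centre, the cone draws the platter true and the plunger springs up to 0.
- button_top (a point): Centre of the flat top of the plunger's round black button, 54 mm across, which rides with the platter 125 mm from the axis. Up, it is 72 mm above the bench, 6 mm above the rim of the aluminium shroud round it (57 mm inside, 64 mm outside, turns with the platter). Pressed in, it sinks below the rim: fingertips carry it by friction (it may lag a few mm) or push the shroud from inside.
- camera_spot (a point): Centre of the station under the camera, at platter-top height, 68 mm from the axis towards the column. The column is a 20 mm post 276 mm tall, 176 mm from the axis; its arm holds the black camera head (46 mm square, lens 172 mm and top 246 mm above the bench) over this point.
- jar_mid (a point): Half-way up the axis of the sample jar: white, screw lid, 65 mm across, 84 mm tall, the one tall loose thing on the platter. It stands loose at the station next to the camera's, on one side or the other, 68 mm from the axis.
- jar: The same jar; origin at the centre of its underside.
- dish_a: Flat round lidded dish, 60 mm across, 15 mm high, loose on the platter, on the other side of the camera's station from the jar. Origin at the centre of its underside.
- dish_b: Dish like dish_a, under the camera at the start. Origin at the centre of its underside.
- dish_c: Dish like dish_a, at a station on the plunger's side of the platter. Origin at the centre of its underside.
- timer: Bench timer lying on its back left of the turntable, 70 x 62 x 18 mm, a bystander. Origin at the centre of its underside.
- marker: Black marker pen lying left of the turntable, 135 mm long, 17 mm thick, a bystander. Origin at the centre of its underside.
- pcr_plate: Plate with small wells right of the turntable, 86 x 128 x 32 mm, a bystander. Origin at the centre of its underside.

How it is judged (in metres and radians):
On the way, in this order (a step that is already met when the one before it is completed fails the run):
1. the fingertips press the plunger in until its pin has left the first hole, before the platter turns (value of joint plunger above 0.009 m and contact force between the fingers and plunger above 1 N and value of joint platter between -0.06 and 0.06 rad), for 0.1 s.
2. the platter is turned away from the first hole with the plunger still in ((value of joint platter above 0.25 rad or value of joint platter below -0.25 rad) and value of joint plunger above 0.008 m), for 0.1 s.
At the end, for the whole second after the job is handed in: The platter is locked in the hole next to the first one (within 0.03 rad of 72 degrees from its start), the plunger has sprung up to within 2.5 mm of its top position, the jar stands upright on the platter with its axis within 10 mm of the camera's, and everything is at rest ((value of joint platter between 1.22664 and 1.28664 rad or value of joint platter between -1.28664 and -1.22664 rad) and value of joint plunger below 0.0025 m and velocity of joint platter between -0.05 and 0.05 rad/s and horizontal distance between jar_mid and camera_spot below 0.01 m and angle between jar_mid's own z axis and vertical below 0.1 rad and linear speed of each of jar, dish_a, dish_b, dish_c below 0.02 m/s); the robot touches nothing.
It fails at once if the jar or a dish is touched by the gripper or arm (contact force between any of the fingers, the arm and jar above 0.3 N or contact force between any of the fingers, the arm and dish_a above 0.3 N or contact force between any of the fingers, the arm and dish_b above 0.3 N or contact force between any of the fingers, the arm and dish_c above 0.3 N).
It fails at once if the jar or a dish is lifted, tipped or knocked off the platter (height (world z) of jar_mid above 0.1 m or height (world z) of jar_mid below 0.075 m or angle between any of jar_mid, dish_a, dish_b, dish_c's own z axis and vertical above 0.2 rad or height (world z) of any of dish_a, dish_b, dish_c above 0.058 m or height (world z) of any of dish_a, dish_b, dish_c below 0.04 m).
It fails at once if the platter is swung well past the next hole (beyond 1.6 rad either way) (value of joint platter above 1.6 rad or value of joint platter below -1.6 rad).
It fails at once if the timer, the marker or the plate with wells is moved by more than 20 mm (distance of any of timer, marker, pcr_plate from where it was at the start of the episode above 0.02 m).
It also fails if it takes over 35 s, if anything falls off the work surface, if the arm or the gripper's body presses on something with over 40 N, if the wrist force passes 120 N, or if a joint passes its speed limit or range.

## Working session

There is one attempt and no reset: what is moved stays moved. The work goes in short steps, Python scripts to look and compute and a tool call to move; the robot and the scene stay as the last step left them, time stands still between calls to the robot, and variables do not carry over. Pictures are saved under pics/ and viewed, at most 10 in all, crops included, and the job is handed in when it is done.

Besides the shell and the picture viewer there is one more tool, called after ">>>" by a JSON object that holds its "name" and its "arguments". step_arm: Moves the arm, as the interface text tells. Its arguments: {"type":"object","properties":{"plan":{"type":"array","items":{"type":"array","items":{"type":"number"}}},"force":{"type":"number"}},"required":["plan"]}

```bash
mkdir -p pics; cat > h.py <<'E'
from bench import arm
import numpy as np, cv2
def look(things, tag):
    out={}
    for c in ("side","top"):
        p=arm.capture(c); R=np.array(p["R"]);t=np.array(p["t"])
        cv2.imwrite(f"pics/{tag}_{c}.png",p["color"])
        for th in things:
            for f in ("tip_of","find_in"):
                try: r=getattr(arm,f)(c,th)
                except Exception as e: print(c,th,f,e); continue
                for d in r[:2]:
                    w=R.T@(np.array(d["at"])-t)
                    print(c,th,f,round(d["conf"],2),w.round(1))
E
python3 - <<'E'
from h import *
o=arm.observe(); print(o["t"],o["eef_pos"],np.array(o["ee_rot"]).round(3).tolist(),o["width"],arm.grip_depth)
for c in("side","top"):
    p=arm.capture(c); print(c,(-np.array(p["R"]).T@np.array(p["t"])).round(0))
look(["turntable","button_top","camera_spot","jar_mid","timer","marker","pcr_plate","dish_a"],"a")
print(arm.observe()["t"])
E
```

```text
0.0 [ 217.28557933 -531.69037144  213.63476202] [[0.926, 0.378, -0.0], [0.378, -0.926, 0.002], [0.0, -0.002, -1.0]] 91.46080271800788 18.700000000000003
side [  252. -1279.   966.]
top [ 427. -212.  956.]
side turntable tip_of 0.65 [ 573.4 -269.5   -0.8]
side turntable find_in 0.97 [ 587.  -290.5   38.5]
side button_top tip_of 0.84 [ 452.  -272.4   70.3]
side button_top find_in 0.68 [ 449.8 -279.7   69.9]
side button_top find_in 0.37 [ 592.2 -219.1  107. ]
side camera_spot tip_of 0.64 [ 642.9 -269.2   43.5]
side camera_spot find_in 0.93 [ 588.6 -293.2   44.5]
side jar_mid tip_of 0.82 [ 590.8 -202.2   87. ]
side jar_mid find_in 0.59 [ 582.4 -224.2  109.3]
side timer find_in 0.66 [439.5  85.3  16.5]
side marker tip_of 0.56 [595.7  69.1   4. ]
side marker tip_of 0.28 [ 646.  -273.6   48.6]
side marker find_in 0.54 [ 585.6 -225.9  110.9]
side pcr_plate tip_of 0.68 [ 615.3 -542.     1.6]
side pcr_plate find_in 0.96 [ 608.6 -554.3   32.6]
side dish_a tip_of 0.88 [ 600.  -333.7   45.6]
side dish_a tip_of 0.85 [ 646.2 -261.2   43.3]
side dish_a find_in 0.6 [ 602.1 -338.9   60.9]
side dish_a 
[... 513 characters left out ...]
 [ 593.2 -197.4   84.9]
top jar_mid find_in 0.78 [ 589.5 -201.1  129.5]
top timer tip_of 0.86 [442.3  99.5   3. ]
top timer find_in 0.71 [ 452.9 -271.6   70.6]
top timer find_in 0.56 [438.4  98.6  16.5]
top marker tip_of 0.79 [ 5.952e+02  7.230e+01 -3.000e-01]
top marker tip_of 0.29 [ 4.395e+02  1.012e+02 -1.000e-01]
top marker find_in 0.63 [594.8  70.1  12.5]
top pcr_plate tip_of 0.64 [ 608.4 -541.1    0.8]
top pcr_plate find_in 0.92 [ 610.7 -539.7   31.2]
top pcr_plate find_in 0.31 [ 551.1 -280.1   51.4]
top dish_a tip_of 0.82 [ 599.5 -329.7   47.4]
top dish_a tip_of 0.7 [ 643.5 -266.5   40.1]
top dish_a find_in 0.81 [ 517.9 -234.3   58.2]
top dish_a find_in 0.56 [ 599.3 -329.7   59.7]
1.8
```

View pics/a_top.png

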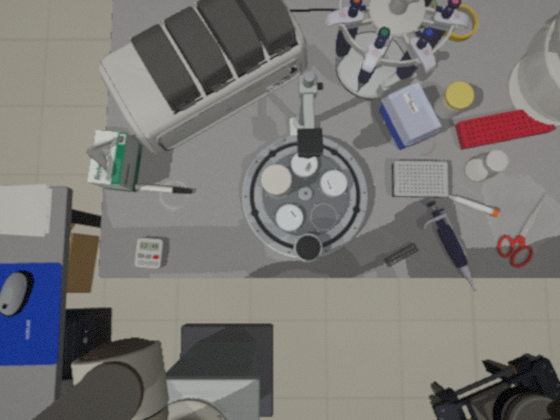

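View pics/a_side.png

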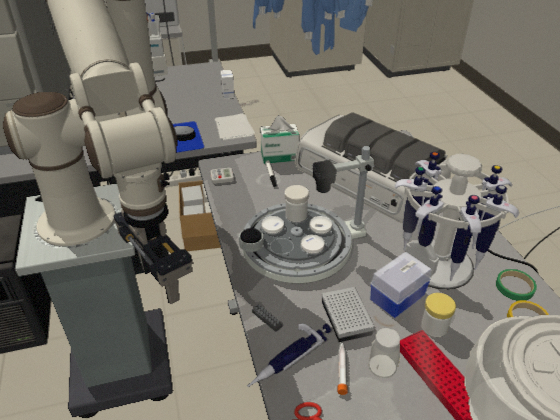

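The jar (top view 276,180; side 296,203) is on the left (+y) side of the camera head (311,140). The button (308,247) is on the robot side, so the platter must turn clockwise (−72°) and carry the button to the left. The network positions agree with the picture and with the radii in the text (123 mm and 68 mm).

I'm closing the fingers and moving over the button.

>>> {"name": "step_arm", "arguments": {"plan": [[0,20,-10,0,4],[0,52,-25,0,10],[0,87,-42,0,16],[0,122,-59,10,22],[0,157,-76,20,28],[0,192,-93,30,34],[0,227,-110,40,40],[0,262,-127,55,40],[0,290,-140,70,40],[0,308,-149,80,40]], "force": 20}}

```text
t: 2.63
eef_pos: [447.4, -274.9, 133.3]
ee_rot: [[0.953, -0.303, -0.0], [-0.303, -0.953, 0.001], [-0.001, -0.001, -1.0]]
wrist_force: [0.8, -0.1, -0.5]
width: 27.4
grasp_force: 0.0
```

```bash
python3 - <<'E'
from h import *
L=np.array([[0,0],[-125,0],[68,0]]+[[68*np.cos(a),68*np.sin(a)] for a in np.radians([72,-72,144])])
W=np.array([[574.3,-268.5],[451,-271.8],[641.8,-268.2],[592,-199.8],[599.6,-331.2],[518.5,-235]])
l=(L-L.mean(0))@[1,1j]; w=(W-W.mean(0))@[1,1j]
th=np.angle((w*l.conj()).sum()); c=np.cos(th)+1j*np.sin(th)
ax=W.mean(0)@[1,1j]-c*(L.mean(0)@[1,1j])
print(np.degrees(th),ax,np.abs(W@[1,1j]-ax-c*(L@[1,1j])).round(1))
for d in (180,108): print(d, np.round(ax+125*c*np.exp(1j*np.radians(d)),1))
o=arm.observe(); print(o["t"],o["eef_pos"],np.array(o["ee_rot"]).round(3).tolist(),o["width"],o["wrist_force"],o["joints"])
look(["button_top"],"b"); print(arm.observe()["t"], arm.observe()["eef_pos"])
E
```

```text
2.4578831259389995 (574.8060908402418-268.5718733834545j) [0.5 2.4 2.7 3.4 1.5 4. ]
180 (449.9-273.9j)
108 (531.1-151.5j)
2.6333 [ 447.4239679  -274.90867277  133.3273648 ] [[0.953, -0.303, -0.0], [-0.303, -0.953, 0.001], [-0.001, -0.001, -1.0]] 27.425252261684488 [ 0.79079499 -0.12641995 -0.54030178] [-7.81733280e-01  1.08907299e-01  1.81866857e+00  7.08763938e-04
  1.21534719e+00  1.09685537e+00]
side button_top tip_of 0.81 [ 451.5 -274.9   71.2]
side button_top find_in 0.8 [ 449.9 -280.7   73.6]
top button_top tip_of 0.4 [ 608.3 -541.7   -1.7]
2.9333 [ 446.07471277 -279.25085592  135.5227421 ]
```

>>> {"name": "step_arm", "arguments": {"plan": [[0,1,-3,10,0],[0,2,-6,25,0],[0,2.5,-6,40,0],[0,2.5,-6,50,0],[0,2.5,-6,54,0],[0,2.5,-6,54,0]]}}

```text
t: 3.43
eef_pos: [449.5, -272.8, 79.5]
ee_rot: [[0.952, -0.306, -0.002], [-0.306, -0.952, 0.001], [-0.002, -0.001, -1.0]]
wrist_force: [-0.1, -0.9, 0.1]
width: 0.5
grasp_force: 0.0
```

```bash
python3 - <<'E'
from h import *
p=arm.capture("side"); q=arm.capture("top"); o=arm.observe(); print(o["t"],o["eef_pos"],np.array(o["ee_rot"]).round(3).tolist(),o["width"],o["wrist_force"])
im=[]
for k in (p,q):
    X=np.array(k["R"])@np.array([450,-273,80.])+k["t"]; u=int(k["fx"]*X[0]/X[2]+k["cx"]); v=int(k["fy"]*X[1]/X[2]+k["cy"])
    print(u,v); im.append(cv2.resize(k["color"][v-60:v+60,u-40:u+40],None,fx=5,fy=5,interpolation=cv2.INTER_CUBIC))
cv2.imwrite("pics/c.png",np.hstack(im))
E
```

```text
3.5333 [ 450.55241029 -273.47006379   81.05928628] [[0.952, -0.306, 0.001], [-0.306, -0.952, -0.001], [0.001, 0.0, -1.0]] 0.6115511103586405 [ 0.66620177 -0.2735419  -0.53099813]
250 232
309 247
```

View pics/c.png

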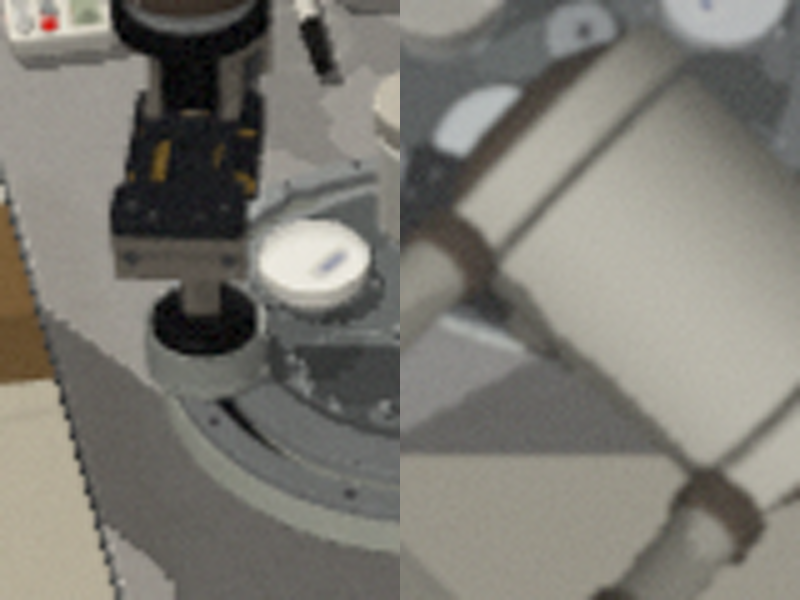

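The fingertips are closed and centred on the button: tip near crop (200,315), button ellipse about (207,318). Next I press down.

>>> {"name": "step_arm", "arguments": {"plan": [[0,0,0,5,0],[0,0,0,9,0],[0,0,0,12,0],[0,0,0,15,0],[0,0,0,18,0],[0,0,0,20,0],[0,0,0,22,0],[0,0,0,22,0],[0,0,0,22,0]]}}

```text
t: 4.28
eef_pos: [451.1, -273.7, 59.7]
ee_rot: [[0.952, -0.305, 0.001], [-0.305, -0.952, -0.002], [0.002, 0.001, -1.0]]
wrist_force: [-1.4, 0.8, 7.1]
width: 0.4
grasp_force: 3.7
```

>>> {"name": "step_arm", "arguments": {"plan": [[0,0,0,1,0],[0,0,0,2,0],[0,0,0,2.5,0],[0,0,0,2.5,0],[0,0,0,2.5,0]]}}

```text
t: 4.7
eef_pos: [451.2, -274.5, 58.3]
ee_rot: [[0.952, -0.305, 0.001], [-0.305, -0.952, -0.003], [0.002, 0.002, -1.0]]
wrist_force: [-3.3, 0.2, 13.1]
width: 0.7
grasp_force: 6.4
```

```bash
python3 - <<'E'
import numpy as np
c=574.8-268.6j; T=np.array([[.952,-.306],[-.306,-.952]])
N=36; s=np.arange(N+1)/N; s=s*s*(3-2*s); a=np.radians(182.4-72*s)
p=c+124.5*np.exp(1j*a); P=np.c_[p.real,p.imag]; 
for k in range(0,N,9):
    print([r.tolist() for r in ((P[k+1:k+10]-P[k])@T.T).round(1)], P[k+9].round(1))
E
```

```text
[[-0.1, -0.3], [-0.5, -1.3], [-1.0, -2.9], [-1.7, -5.1], [-2.6, -7.8], [-3.5, -11.0], [-4.4, -14.8], [-5.3, -19.0], [-6.1, -23.6]] [ 451.8 -249.4]
[[-0.7, -5.0], [-1.2, -10.4], [-1.5, -16.0], [-1.5, -21.9], [-1.2, -28.0], [-0.6, -34.3], [0.3, -40.6], [1.6, -47.0], [3.2, -53.3]] [ 471.1 -199.7]
[[1.9, -6.2], [4.2, -12.3], [6.7, -18.2], [9.5, -23.8], [12.4, -29.1], [15.5, -34.2], [18.7, -38.8], [22.0, -43.1], [25.2, -47.0]] [ 509.5 -162.6]
[[3.1, -3.5], [6.1, -6.6], [8.8, -9.3], [11.3, -11.6], [13.5, -13.5], [15.2, -15.0], [16.5, -16.0], [17.3, -16.7], [17.6, -16.9]] [ 531.4 -151.9]
```

>>> {"name": "step_arm", "arguments": {"plan": [[0,-0.1,-0.3,0,0],[0,-0.5,-1.3,0,0],[0,-1,-2.9,0,0],[0,-1.7,-5.1,0,0],[0,-2.6,-7.8,0,0],[0,-3.5,-11,0,0],[0,-4.4,-14.8,0,0],[0,-5.3,-19,0,0],[0,-6.1,-23.6,0,0]]}}

```text
t: 5.45
eef_pos: [453.1, -250.3, 58.3]
ee_rot: [[0.952, -0.305, 0.003], [-0.305, -0.952, -0.004], [0.004, 0.003, -1.0]]
wrist_force: [-2.1, -0.6, 11.0]
width: 0.2
grasp_force: 5.5
```

>>> {"name": "step_arm", "arguments": {"plan": [[0,-0.7,-5,0,0],[0,-1.2,-10.4,0,0],[0,-1.5,-16,0,0],[0,-1.5,-21.9,0,0],[0,-1.2,-28,0,0],[0,-0.6,-34.3,0,0],[0,0.3,-40.6,0,0],[0,1.6,-47,0,0],[0,3.2,-53.3,0,0]]}}

```text
t: 6.2
eef_pos: [472.9, -200.0, 58.3]
ee_rot: [[0.952, -0.305, 0.003], [-0.305, -0.952, -0.003], [0.004, 0.002, -1.0]]
wrist_force: [-0.8, -1.0, 10.7]
width: 0.2
grasp_force: 5.3
```

```bash
python3 - <<'E'
from h import *
print(arm.observe()["eef_pos"])
look(["button_top","jar_mid","dish_a"],"d"); print(arm.observe()["t"],arm.observe()["eef_pos"],arm.observe()["wrist_force"])
E
```

```text
[ 472.87400814 -200.04569837   58.28714008]
side button_top tip_of 0.7 [ 615.1 -541.7    2.4]
side button_top tip_of 0.52 [ 628.9 -225.6   89.2]
side button_top find_in 0.5 [ 463.3 -202.4   58.8]
side jar_mid tip_of 0.88 [ 626.7 -228.    91.1]
side jar_mid find_in 0.78 [ 622.8 -250.3  112. ]
side dish_a tip_of 0.84 [ 634.5 -304.3   45.5]
side dish_a tip_of 0.7 [ 560.3 -334.7   45.9]
side dish_a find_in 0.95 [ 558.3 -341.6   60.6]
side dish_a find_in 0.91 [ 632.6 -309.6   60.3]
top jar_mid tip_of 0.77 [ 629.3 -220.5   87.2]
top jar_mid find_in 0.84 [ 621.1 -220.9  129.1]
top dish_a tip_of 0.94 [ 632.3 -306.7   39.3]
top dish_a tip_of 0.49 [ 552.  -203.7   42.4]
top dish_a find_in 0.85 [ 554.2 -334.7   62.8]
top dish_a find_in 0.76 [ 634.  -309.    56.6]
6.9 [ 472.99714498 -199.95164253   58.3109868 ] [3.64689341e-03 1.22710892e+00 1.09915878e+01]
```

View pics/d_side.png

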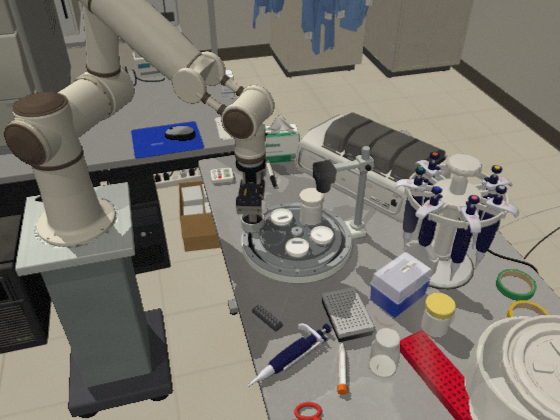

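The platter rides along: the jar (312,207) is now halfway to the camera and the hand is at (250,215), clear of the jar and dishes. I'm continuing the arc.

>>> {"name": "step_arm", "arguments": {"plan": [[0,1,-3,0,0],[0,4.2,-12.3,0,0],[0,6.7,-18.2,0,0],[0,9.5,-23.8,0,0],[0,12.4,-29.1,0,0],[0,15.5,-34.2,0,0],[0,18.7,-38.8,0,0],[0,22,-43.1,0,0],[0,25.2,-47,0,0]]}}

```text
t: 7.65
eef_pos: [511.5, -162.8, 58.3]
ee_rot: [[0.952, -0.305, 0.004], [-0.305, -0.952, -0.003], [0.004, 0.001, -1.0]]
wrist_force: [-0.7, -0.5, 11.0]
width: 0.3
grasp_force: 5.3
```

>>> {"name": "step_arm", "arguments": {"plan": [[0,3.1,-3.5,0,0],[0,6.1,-6.6,0,0],[0,8.8,-9.3,0,0],[0,11.3,-11.6,0,0],[0,13.5,-13.5,0,0],[0,15.2,-15,0,0],[0,16.5,-16,0,0],[0,17.3,-16.7,0,0],[0,17.6,-16.9,0,0],[0,17.6,-16.9,0,0]]}}

```text
t: 8.48
eef_pos: [533.4, -152.0, 58.3]
ee_rot: [[0.952, -0.305, 0.004], [-0.305, -0.952, -0.002], [0.005, 0.001, -1.0]]
wrist_force: [-1.1, 0.8, 10.0]
width: 0.2
grasp_force: 5.0
```

```bash
python3 - <<'E'
from h import *
look(["jar_mid","dish_a"],"e"); o=arm.observe(); print(o["t"],o["eef_pos"],o["wrist_force"])
p=cv2.imread("pics/e_side.png")[140:290,190:390]; q=cv2.imread("pics/e_top.png")[110:260,220:420]
cv2.imwrite("pics/e.png",cv2.resize(np.hstack([p,q]),None,fx=2,fy=2,interpolation=cv2.INTER_CUBIC))
E
```

```text
side jar_mid tip_of 0.97 [ 643.5 -266.6   90.9]
side jar_mid find_in 0.93 [ 635.6 -286.2  111. ]
side jar_mid find_in 0.18 [ 582.7 -286.5   33.7]
side dish_a tip_of 0.9 [ 527.3 -308.8   47.2]
side dish_a tip_of 0.89 [ 593.3 -199.4   47.4]
side dish_a find_in 0.68 [ 522.6 -316.8   62.2]
side dish_a find_in 0.65 [ 600.2 -337.7   59.8]
top jar_mid tip_of 0.88 [ 641.2 -262.6   87.3]
top jar_mid find_in 0.65 [ 626.9 -256.1  127.6]
top dish_a tip_of 0.78 [ 520.4 -306.2   47.2]
top dish_a tip_of 0.74 [ 599.6 -331.8   39.6]
top dish_a find_in 0.64 [ 521.1 -307.7   61.4]
top dish_a find_in 0.63 [ 600.1 -331.1   55.5]
8.9833 [ 533.43016114 -152.08357238   58.35648142] [-0.81886349  0.31428527  9.85927331]
```

View pics/e.png

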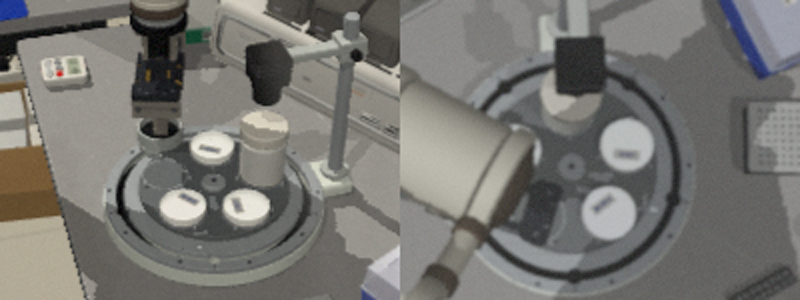

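The jar now sits under the camera head (crop side 263,145; top 572,100), and the dishes stand where the stations were at the start. I'm raising slowly so the cone can seat.

>>> {"name": "step_arm", "arguments": {"plan": [[0,0,0,-1,0],[0,0,0,-2,0],[0,0,0,-3,0],[0,0,0,-4,0],[0,0,0,-5,0],[0,0,0,-6,0],[0,0,0,-7,0],[0,0,0,-8,0],[0,0,0,-9,0],[0,0,0,-9,0]]}}

```text
t: 9.82
eef_pos: [533.0, -152.1, 66.8]
ee_rot: [[0.952, -0.305, 0.004], [-0.305, -0.952, -0.002], [0.004, 0.001, -1.0]]
wrist_force: [1.8, -1.2, 4.7]
width: 0.2
grasp_force: 2.8
```

There is still spring force at z = 66.8, so the pin has entered the hole. I'm lifting clear.

>>> {"name": "step_arm", "arguments": {"plan": [[0,0,0,-2,0],[0,0,0,-4,0],[0,0,0,-6,0],[0,0,0,-9,0],[0,0,0,-14,0],[0,0,0,-22,0],[0,0,0,-35,0],[0,0,0,-55,0],[0,0,0,-75,0],[0,0,0,-90,0]]}}

```text
t: 10.65
eef_pos: [531.4, -150.9, 156.7]
ee_rot: [[0.952, -0.305, 0.0], [-0.305, -0.952, 0.0], [0.0, -0.0, -1.0]]
wrist_force: [-0.4, -0.2, 0.9]
width: 0.3
grasp_force: 0.0
```

>>> {"name": "step_arm", "arguments": {"plan": [[0,-15,0,0,0],[0,-40,0,0,0],[0,-70,0,0,0],[0,-100,0,0,0],[0,-130,0,0,0],[0,-150,0,0,0],[0,-160,0,0,0],[0,-160,0,0,0]]}}

```text
t: 11.32
eef_pos: [377.3, -101.1, 154.8]
ee_rot: [[0.952, -0.305, -0.001], [-0.305, -0.952, 0.001], [-0.001, -0.0, -1.0]]
wrist_force: [0.8, -0.7, 0.7]
width: 0.6
grasp_force: 0.0
```

```bash
python3 - <<'E'
from h import *
look(["button_top","jar_mid"],"f"); o=arm.observe(); print(o["t"],o["eef_pos"],o["wrist_force"])
p=cv2.imread("pics/f_side.png")[140:290,190:390]; q=cv2.imread("pics/f_top.png")[110:260,220:420]
cv2.imwrite("pics/f.png",cv2.resize(np.hstack([p,q]),None,fx=2,fy=2,interpolation=cv2.INTER_CUBIC))
E
```

```text
side button_top tip_of 0.67 [ 531.1 -150.    69.9]
side button_top find_in 0.47 [ 532.2 -156.1   69.7]
side jar_mid tip_of 0.69 [ 642.  -264.6   89.4]
side jar_mid find_in 0.58 [ 638.7 -286.4  109.5]
top button_top tip_of 0.65 [ 532.3 -149.5   71.5]
top button_top find_in 0.68 [ 533.3 -150.8   70.8]
top button_top find_in 0.65 [ 603.3 -334.4   55.1]
top jar_mid tip_of 0.73 [ 644.  -263.    87.6]
top jar_mid tip_of 0.73 [5.957e+02 7.140e+01 3.000e-01]
top jar_mid find_in 0.79 [ 626.8 -256.5  128.3]
11.8167 [ 379.23100368 -102.24367701  155.02059567] [-0.92496674  0.57622706 -0.09967366]
```

View pics/f.png

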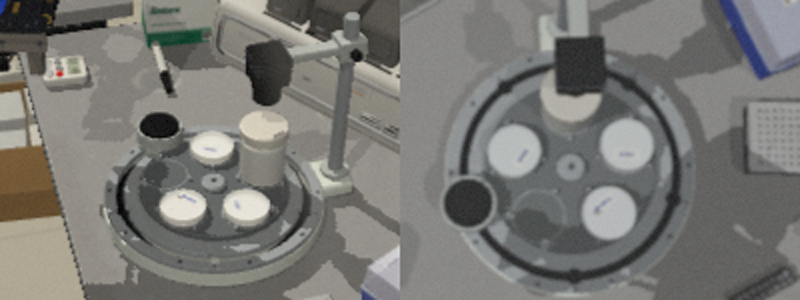

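The button (side crop 160,127) is up above its shroud at z ≈ 71 mm, at (532,−150), which is the predicted hole. The jar is upright under the camera and the hand is clear.

```bash
python3 -c "
from bench import arm
print(arm.sign_off())"
```

```text
the job is handed in; nothing more can be done
None
```

The platter was swung one hole clockwise, the jar stands under the camera, the plunger is up in its hole and the hand is clear; I handed the job in at about 12 s, and no verdict came back.

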